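# Shift the kayak hoist into its lifting gear

## Task

The garage's kayak hoist stands on the bench with its gear lever parked in the near left slot of its H-shaped gate (as seen from the robot). Push the lever by its big mushroom knob up to the cross slot, feeling for the opening, then across to the right and forward until it is fully home in the far right slot, and leave it there. Do not force it, never let it run into the far left slot (that gear drops the load), and do not disturb the mallet and the aluminium pegs lying beside it.

Things in the scene. Friction and masses are not known exactly. Their poses are not given: they have to be found in the camera images.
- gearbox: The hoist's gear unit, bolted down: grey open-topped housing 200 (x) x 160 (y) x 100 mm high on a 260 x 200 mm foot, a steel H-gate plate on top, a bare winch drum 100 mm across at its far end (top at 110 mm). Origin on the bench under the housing's middle; +x forward (far), +y left. The lever's pivot lies 35 mm above it.
- housing_mid (a point): Middle of the housing at the gate plate's top, 108 mm above the bench; axes as the gearbox. Left and right slots run along x; tongues 22 mm wide between them leave one cross slot along y, 18 mm wide, for the 10 mm stem. The plate sits in long bolt holes: the cross slot's middle is up to 10 mm ahead of or behind this point (unmeasured), which is lever_fore -0.14 to 0.14, crossable within 0.055 of it.
- knob: The lever's mushroom knob: black plastic disc 92 mm across, too wide to grasp, rim 28 mm thick and rounded, domed top 20 mm above the origin. Origin on its axis half-way up the rim, 150 mm from the pivot along the stem, about 180 mm above the bench; z along the stem. It moves about 50 mm each way forward and back, 40 mm left and right. The stem is 10 mm thick.
- lever_fore (a joint): Fore-and-aft tilt of the lever in rad: positive leans forward (gearbox +x); 0 upright; stops at -0.34 (near end) and +0.34 (far end, fully home). Friction holds it wherever it is left; moving the knob takes about 2 to 4 N. Never push it with over 45 N; it needs no more than about 15 N.
- lever_side (a joint): Sideways tilt of the lever in rad: positive leans right (gearbox -y); stops at -0.27 (left) and +0.27 (right); the left slot is about -0.27 to -0.22, the right slot 0.22 to 0.27. Same friction.
- ypeg1: Aluminium Y-section tent peg, 180 mm long along its x, 21 mm high, lying left of the gear unit. Origin under its middle. A bystander.
- ypeg2: Another such Y-peg, farther left. A bystander.
- mallet: Red plastic mallet, lying right of the gear unit: head 64 x 105 x 64 mm, handle 210 mm long to its -x. Origin under the head. A bystander.

How it is judged:
On the way:
1. the lever has been taken through the cross slot to the right side, not yet forward (value of joint lever_side above 0.17 rad and value of joint lever_fore below 0.27 rad).
At the end, for the whole second after the job is handed in: The lever stands still in the far right slot, fully forward (lever_fore above 0.295 of 0.34 rad, i.e. the knob within about 7 mm of its stop) and on the right (lever_side above 0.19 rad) (value of joint lever_fore above 0.295 rad and value of joint lever_side above 0.19 rad and velocity of joint lever_fore between -0.05 and 0.05 rad/s); the robot touches nothing.
It fails at once if the lever is run into the far left slot (lever_fore above 0.25 while lever_side is below -0.1) (value of joint lever_fore above 0.25 rad and value of joint lever_side below -0.1 rad).
It fails at once if the knob is forced with more than 45 N (contact force between anything else and knob above 45 N).
It fails at once if the mallet or one of the two Y-pegs beside the hoist is moved by more than 40 mm (distance of any of ypeg1, ypeg2, mallet from where it was at the start of the episode above 0.04 m).
It also fails if it takes over 54 s, if anything falls off the work surface, if the arm or the gripper's body presses on something with over 40 N, if the wrist force passes 120 N, or if a joint passes its speed limit or range.

## Robot

A 7-joint arm with a two-finger parallel gripper is mounted at the origin on the work surface. World frame = base frame: x ahead of the robot, y to its left, z up, the work surface at z = 0. Lengths are in m, angles in rad, forces in N, time in s.
With the tool pointing down it reaches from about 0.425 to 0.825 m from the base axis. Payload 3.6 kg.
Tool frame: the origin (TCP) lies at the very end of the fingers, on their centre line; the grasp point (between the pads) lies 19 mm behind it; z points along the fingers, y is the line along which they close (so a half turn about z gives the same grasp; the last joint's range is limited). The gripper opens to 85 mm and grips with 20 to 120 N. Pads are 22 mm wide; open, the fingers measure 114 mm over their backs; the gripper's body (76 mm by 85 mm) begins 54 mm behind the grasp point. The pads swing forward as they close: fully open they stand 13 mm farther back than shut.
Start: joints at [1.218, 0.615, -0.013, 1.423, 0.008, 1.103, -0.04], TCP at [0.208, -0.616, 0.231] pointing down, gripper open.
Joint ranges: [-3.12, 3.12], [-0.3, 2.06], [-1.34, 1.32], [0.26, 2.42], [-1.36, 4.5], [0.01, 1.98], [-2.84, 2.84]. Speed limits (rad/s): [2.79, 2.79, 3.14, 3.14, 3.14, 3.14, 3.14].

## Interface

Orientations are given as a unit quaternion [x, y, z, w].
In Python, from plant import r, eyes, nets gives the robot as it stands. The module is installed in compiled form; this text tells all that it offers.
- The arm moves only by the tool servo_tool, never from a script. Its argument "moves" is a list of rows, each a list of 5 numbers: the closure, from 0 (fully open) to 1 (shut), then the shift along the world's x, y, z in m, then the turn about the world's z in units of 8 degrees (1.0 is 8 degrees). A call has exactly 5 rows; each row shifts and turns the commanded pose from where the row before left it; what a row does not reach is not made up. A row lasts 1/10 s, in which the tool goes at most 50 mm and 8.59 degrees, less where a joint would pass 70% of its speed; a pose out of reach is approached as far as the arm can. A call with a gripper value outside its range is refused whole. The fingers move at their own pace and stop on an object; the grip force is fixed at half the most. Time passes only in rows, so rows that do not move let the fingers close, or fill a call up. It gives the time, the measured TCP pose, the force, the opening and the grip force at its end, in the units of the state.
- r.read_state(): the state, without advancing time (a new reading comes with each control period).
- eyes.snapshot(name): name is "side" or "top" or "wrist"; returns the picture (384x512x3 uint8, red, green, blue); there is no depth.
- eyes.camera_model(name): a dict with "fx", "fy", "cx", "cy" (pixels), "k1" (the pictures are not rectified: a ray, as slopes to the right and down, at radius r is drawn at 1 + k1 r^2 times it, then the intrinsics apply), "R" (3x3) and "t" (3): a world point X has camera coordinates R X + t. Camera axes: x right, y down, z forward; pixel columns grow to the right and rows downward; lengths in m; the calibration is good to about 2 mm. A picture is of the moment at which its call begins: read the wrist's pose just before it. camera_model takes no time and is no camera call; for the wrist camera it gives the pose at the moment of the call.
- r.job_done(): hands the job in; it is judged then, once.
Trained networks look in the newest picture that a camera, given by its name, has taken for a name from the list of things; names that differ only in an ending like _2 or _b are one class to them, and where a whole thing is asked for, a point or a joint stands for the part that bears it (a point fixed in the world has none). Each returns a list of dicts, best first, with "p" (0 to 1); they miss things now and then, are a little off and sometimes report something else, mostly with a low value. They report only what shows in the picture. A call takes as long as a camera call.
- nets.find_in(camera, target): "rect" ([left, top, right, bottom] in pixels, round what is visible of it).
- nets.pinpoint(camera, target): "location" ([row, column] in pixels: a listed point, or the origin of a listed thing).
The state is a dict: "time_s": time; "joint_pos": joint angles; "dq": joint speeds; "joint_torque": joint torques, N m; "eef_pos": TCP position; "ee_rot": TCP orientation; "wrist_force": force on the tool from outside, world axes, zero at the start; "wrist_torque": the same for the moment, N m; "grip_width": opening from 0.0 (shut) to 1.0 (fully open); "grip_force": force on a finger pad.
Only numpy, scipy, OpenCV 4.12 (cv2) and the standard library are available. Lean on these libraries where they do the work, as an engineer would, in place of code of your own. Each camera call takes 0.05 s, during which the arm holds its last target. There are 200 camera calls.

## Working session

There is one attempt and no reset: what is moved stays moved. The work goes in short steps, Python scripts to look and compute and a tool call to move; the robot and the scene stay as the last step left them, time stands still between calls to the robot, and variables do not carry over. Pictures are saved under pics/ and viewed, at most 10 in all, crops included, and the job is handed in when it is done.

Besides the shell and the picture viewer there is one more tool, called after "Request:" by a JSON object that holds its "name" and its "arguments", one argument or row to a line. servo_tool: Moves the arm, as the interface text tells. Its arguments: {"type":"object","properties":{"moves":{"type":"array","items":{"type":"array","items":{"type":"number"}}}},"required":["moves"]}

```bash
mkdir -p pics
cat > h.py <<'E'
import numpy as np, cv2
from plant import r, eyes, nets
def ray(m,row,col):
    K=np.array([[m["fx"],0,m["cx"]],[0,m["fy"],m["cy"]],[0,0,1]],float)
    u=cv2.undistortPoints(np.array([[[col,row]]],float),K,np.array([m["k1"],0,0,0,0.]))[0,0]
    R=np.array(m["R"]);t=np.array(m["t"]); return -R.T@t, R.T@np.array([u[0],u[1],1])
def atz(m,row,col,z):
    o,d=ray(m,row,col); return o+d*(z-o[2])/d[2]
E
python3 - <<'E'
from h import *
for c in("top","side"):
    im=eyes.snapshot(c);cv2.imwrite(f"pics/{c}0.png",im[...,::-1]);m=eyes.camera_model(c)
    for n,z in(("housing_mid",.108),("knob",.18),("gearbox",0),("mallet",0),("ypeg1",0)):
        for d in nets.pinpoint(c,n)[:2]: print(c,n,round(d["p"],2),np.round(d["location"]),atz(m,*d["location"],z).round(3))
s=r.read_state();print(s["time_s"],s["eef_pos"],s["ee_rot"],s["wrist_force"])
E
```

```text
top housing_mid 0.83 [228. 224.] [0.544 0.078 0.108]
top knob 0.86 [244. 191.] [0.515 0.133 0.18 ]
top gearbox 0.71 [227. 224.] [0.549 0.084 0.   ]
top mallet 0.97 [220. 313.] [ 0.564 -0.116  0.   ]
top ypeg1 0.83 [192. 143.] [0.627 0.268 0.   ]
top ypeg1 0.6 [204. 163.] [0.599 0.223 0.   ]
side housing_mid 0.89 [220. 240.] [0.546 0.081 0.108]
side knob 0.6 [230. 219.] [0.507 0.137 0.18 ]
side gearbox 0.87 [239. 243.] [0.55  0.078 0.   ]
side mallet 0.77 [206. 321.] [ 0.562 -0.13  -0.   ]
side ypeg1 0.67 [244. 181.] [0.592 0.214 0.   ]
side ypeg1 0.66 [241. 154.] [0.621 0.27  0.   ]
0.6 [ 0.20805832 -0.61576386  0.23129281] [ 9.86758091e-01  1.62198854e-01  2.24176106e-05 -2.79301340e-05] [-0.57872784  0.11406968  0.26646054]
```

```bash
python3 -c "
import cv2,numpy as np
cv2.imwrite('pics/both0.png',cv2.resize(np.hstack([cv2.imread('pics/top0.png'),cv2.imread('pics/side0.png')]),(800,300)))"
```

```text
(no output)
```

View pics/both0.png

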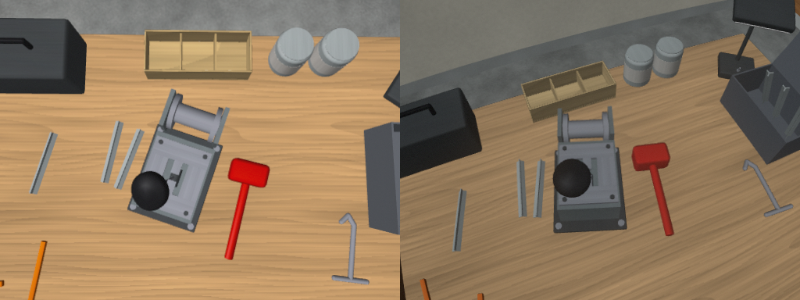

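The gear unit is turned about -20° and the knob is at its near left. I'll measure the plate more exactly.

Run:
```python
from h import *
im=cv2.imread("pics/top0.png")[110:310,160:300]
a=cv2.resize(im,None,fx=2.85,fy=2.85,interpolation=cv2.INTER_CUBIC)
im=cv2.imread("pics/side0.png")[130:310,185:325]
b=cv2.resize(im,None,fx=2.85,fy=2.85,interpolation=cv2.INTER_CUBIC)
b=cv2.copyMakeBorder(b,0,a.shape[0]-b.shape[0],0,0,cv2.BORDER_CONSTANT)
cv2.imwrite("pics/crop0.png",np.hstack([a,b]));print(a.shape)
for c in("top","side"):
    print(c,nets.find_in(c,"knob")[:1]) if 0 else None
    m=eyes.camera_model(c);print(m["fx"],-np.array(m["R"]).T@np.array(m["t"]))
```

```text
(570, 399, 3)
404.9396131452672 [0.53709228 0.034007   0.91661396]
403.0223504623366 [0.18395657 0.19541544 0.84903965]
```

View pics/crop0.png

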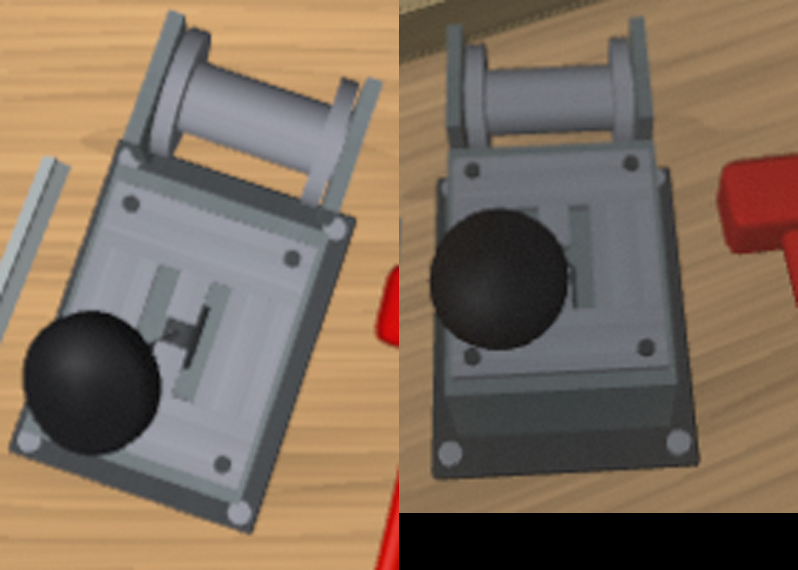

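The crop (2.85x, top view offset col 160, row 110) shows plate screws at (131,204), (292,259) and (222,464). The right slot runs from about (219,287) to (183,398), and the cross slot is near (180,333).

Run:
```python
from h import *
m=eyes.camera_model("top")
P=lambda x,y,z=.108: atz(m,110+y/2.85,160+x/2.85,z)[:2]
a,b,c=P(131,204),P(292,259),P(222,464)
f=b-c;g=a-b;print("yaw",np.degrees([np.arctan2(f[1],f[0]),np.arctan2(g[1],g[0])-np.pi/2]),np.linalg.norm(f),np.linalg.norm(g))
mid=(a+c)/2;print("mid",mid)
y=(np.arctan2(f[1],f[0])+np.arctan2(g[1],g[0])-np.pi/2)/2
R=np.array([[np.cos(y),np.sin(y)],[-np.sin(y),np.cos(y)]])
H=np.array([.545,.079])
for n,p in dict(cross=P(180,333),crossU=P(183,318),crossD=P(178,349),rf=P(219,287),rn=P(183,398)).items(): print(n,R@(p-H),R@(p-mid))
k=P(92,382,.182);print("knob",k,R@(k-H))
for q in [(-.34,-.25),(-.1,-.25),(0,-.25),(0,0),(0,.25),(.34,.25)]:
    l=np.array([.15*np.sin(q[0]),-.15*np.sin(q[1])]);print(q,R.T@l+H)
print("fwd",R[0],"right",-R[1])
```

```text
yaw [-18.80762643 -18.71613913] 0.14975515173832388 0.11985217229262157
mid [0.54781773 0.08309681]
cross [0.00193655 0.00203544] [ 0.00058622 -0.00274996]
crossU [0.01244946 0.00350956] [ 0.01109913 -0.00127584]
crossD [-0.00897393 -0.00032161] [-0.01032425 -0.00510701]
rf [ 0.04103957 -0.01315061] [ 0.03968925 -0.01793601]
rn [-0.03969455 -0.01478187] [-0.04104488 -0.01956727]
knob [0.51569422 0.13108668] [-0.04450151  0.03989318]
(-0.34, -0.25) [0.50957109 0.13022788]
(-0.1, -0.25) [0.54275681 0.11895517]
(0, -0.25) [0.5569361  0.11413866]
(0, 0) [0.545 0.079]
(0, 0.25) [0.5330639  0.04386134]
(0.34, 0.25) [0.58042891 0.02777212]
fwd [ 0.94686344 -0.32163585] right [-0.32163585 -0.94686344]
```

Request:
{"name": "servo_tool", "arguments": {
  "moves": [
    [1, 0.04, 0.03, 0.015, -1],
    [1, 0.04, 0.03, 0.015, -1],
    [1, 0.04, 0.03, 0.015, -1],
    [1, 0.04, 0.03, 0.01, -1],
    [1, 0.04, 0.03, 0.0, -0.85]
  ]
}}

```text
time_s: 1.1
eef_pos: [0.4041, -0.4698, 0.2864]
ee_rot: [0.984, -0.178, 0.002, 0.001]
wrist_force: [0.8, -0.9, -0.2]
grip_width: 0.143
grip_force: 0.0
```

Request:
{"name": "servo_tool", "arguments": {
  "moves": [
    [1, 0.02, 0.045, 0, 0],
    [1, 0.02, 0.045, 0, 0],
    [1, 0.01, 0.045, 0, 0],
    [1, 0.005, 0.045, 0, 0],
    [1, 0.0, 0.045, 0, 0]
  ]
}}

```text
time_s: 1.6
eef_pos: [0.4581, -0.2428, 0.2843]
ee_rot: [0.985, -0.174, 0.001, -0.0]
wrist_force: [1.7, 0.8, 0.6]
grip_width: 0.003
grip_force: 0.0
```

Request:
{"name": "servo_tool", "arguments": {
  "moves": [
    [1, 0, 0.045, 0, 0],
    [1, 0, 0.045, 0, 0],
    [1, 0, 0.045, 0, 0],
    [1, 0, 0.045, 0, 0],
    [1, 0, 0.045, 0, 0]
  ]
}}

```text
time_s: 2.1
eef_pos: [0.4571, -0.0184, 0.2847]
ee_rot: [0.985, -0.175, 0.001, -0.0]
wrist_force: [1.0, 0.9, 0.3]
grip_width: -0.001
grip_force: 0.0
```

Request:
{"name": "servo_tool", "arguments": {
  "moves": [
    [1, -0.005, 0.045, 0, 0],
    [1, -0.005, 0.045, 0, 0],
    [1, -0.005, 0.045, 0, 0],
    [1, -0.004, 0.042, 0, 0],
    [1, 0, 0, 0, 0]
  ]
}}

```text
time_s: 2.6
eef_pos: [0.4367, 0.1644, 0.2846]
ee_rot: [0.986, -0.169, -0.0, -0.002]
wrist_force: [-0.7, -0.4, -0.2]
grip_width: -0.007
grip_force: 0.0
```

Request:
{"name": "servo_tool", "arguments": {
  "moves": [
    [1, 0, -0.005, -0.03, 0],
    [1, 0, 0, -0.04, 0],
    [1, 0, 0, -0.04, 0],
    [1, 0, 0, -0.027, 0],
    [1, 0, 0, 0, 0]
  ]
}}

```text
time_s: 3.1
eef_pos: [0.4359, 0.1501, 0.1444]
ee_rot: [0.985, -0.175, -0.003, 0.002]
wrist_force: [-0.8, -0.4, 1.0]
grip_width: -0.001
grip_force: 0.0
```

Run:
```python
from h import *
ims=[eyes.snapshot(c)[110:310,150:350,::-1] for c in("top","side")]
cv2.imwrite("pics/pre.png",cv2.resize(np.hstack(ims),(800,400),interpolation=cv2.INTER_CUBIC))
s=r.read_state();print(s["eef_pos"],s["wrist_force"])
```

```text
[0.43878489 0.15153423 0.14770799] [-0.31222722 -0.32554983  0.00729017]
```

View pics/pre.png

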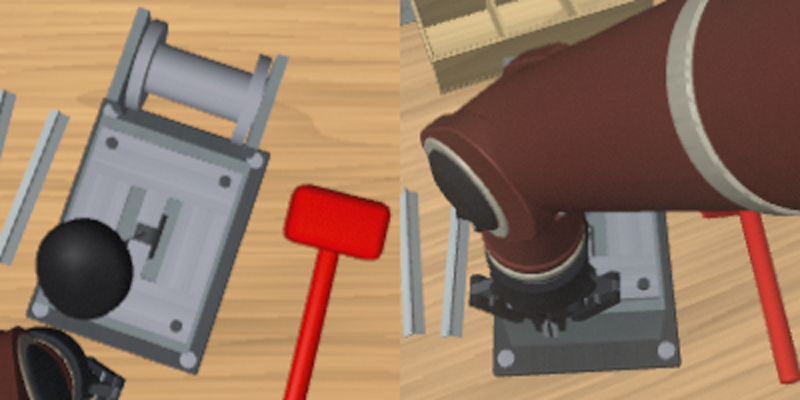

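The picture shows the knob at about (85,268) with the gripper just behind it, as computed. I'll push forward gently.

Request:
{"name": "servo_tool", "arguments": {
  "moves": [
    [1, 0.01, -0.002, 0, 0],
    [1, 0.01, -0.002, 0, 0],
    [1, 0.01, -0.002, 0, 0],
    [1, 0.007, -0.001, 0, 0],
    [1, 0.005, -0.002, 0, 0]
  ]
}}

```text
time_s: 3.7
eef_pos: [0.4799, 0.144, 0.148]
ee_rot: [0.985, -0.174, -0.001, -0.001]
wrist_force: [-4.1, 2.2, 3.8]
grip_width: -0.002
grip_force: 2.4
```

```bash
cat >> h.py <<'E'
from scipy.optimize import least_squares
M=np.array([.548,.083]);Y=np.radians(-18.76);F=np.array([np.cos(Y),np.sin(Y)]);L=np.array([-F[1],F[0]])
def knobpos(f,s):
    v=np.array([np.tan(f),-np.tan(s),1]);v=.15*v/np.linalg.norm(v)
    return np.r_[M+F*v[0]+L*v[1],.035+v[2]]
def blob(c):
    im=eyes.snapshot(c);s=[d for d in nets.pinpoint(c,"knob")][:1]
    return s
def look(cs=("top",)):
    for c in cs:
        eyes.snapshot(c);m=eyes.camera_model(c);d=nets.pinpoint(c,"knob")
        if not d: print(c,"none");continue
        o,q=ray(m,*d[0]["location"]);q=q/np.linalg.norm(q)
        fn=lambda x:np.cross(knobpos(*x)-o,q)
        e=least_squares(fn,[0,0]);print(c,"p",round(d[0]["p"],2),"fore,side",e.x.round(3),e.cost**.5)
    s=r.read_state();p=s["eef_pos"];d=p[:2]-M
    print("t",s["time_s"],"tcp",p.round(4),"gear fwd,left",(d@F).round(4),(d@L).round(4),"force fwd,left",(s["wrist_force"][:2]@F).round(1),(s["wrist_force"][:2]@L).round(1))
E
python3 -c "
from h import *
look(('top','side'))"
```

```text
top p 0.87 fore,side [-0.218 -0.273] 8.530142903416266e-10
side none
t 3.9 tcp [0.4809 0.1432 0.1477] gear fwd,left -0.0829 0.0354 force fwd,left -2.0 0.6
```

Request:
{"name": "servo_tool", "arguments": {
  "moves": [
    [1, 0.006, -0.002, 0, 0],
    [1, 0.006, -0.002, 0, 0],
    [1, 0.005, -0.002, 0, 0],
    [1, 0.003, -0.001, 0, 0],
    [1, 0, 0, 0, 0]
  ]
}}

```text
time_s: 4.4
eef_pos: [0.5013, 0.1352, 0.1472]
ee_rot: [0.985, -0.175, 0.001, 0.0]
wrist_force: [-0.0, 2.3, 0.4]
grip_width: 0.001
grip_force: 0.5
```

```bash
python3 -c "
from h import *
look(('top','top'))"
```

```text
top p 0.81 fore,side [-0.071 -0.24 ] 3.697455548037445e-12
top p 0.57 fore,side [-0.025 -0.245] 1.2490690665716214e-12
t 4.6 tcp [0.5008 0.1351 0.1471] gear fwd,left -0.0615 0.0342 force fwd,left -2.0 -0.2
```

Request:
{"name": "servo_tool", "arguments": {
  "moves": [
    [1, 0.005, -0.002, 0, 0],
    [1, 0, 0, 0, 0],
    [1, -0.02, 0.008, 0, 0],
    [1, -0.02, 0.008, 0, 0],
    [1, 0, 0, 0, 0]
  ]
}}

```text
time_s: 5.1
eef_pos: [0.463, 0.1506, 0.147]
ee_rot: [0.985, -0.173, -0.001, 0.0]
wrist_force: [-0.3, 0.7, -0.3]
grip_width: 0.001
grip_force: 0.0
```

Request:
{"name": "servo_tool", "arguments": {
  "moves": [
    [1, 0.013, 0.035, 0, 0],
    [1, 0.013, 0.035, 0, 0],
    [1, 0.038, -0.013, 0, 0],
    [1, 0.038, -0.013, 0, 0],
    [1, 0, 0, 0, 0]
  ]
}}

```text
time_s: 5.6
eef_pos: [0.5744, 0.1887, 0.1471]
ee_rot: [0.984, -0.179, 0.004, 0.001]
wrist_force: [-0.8, -1.3, -0.1]
grip_width: 0.002
grip_force: 0.0
```

Run:
```python
from h import *
look(('top','top','side'))
ims=[eyes.snapshot(c)[110:310,150:350,::-1] for c in("top","side")]
cv2.imwrite("pics/left.png",cv2.resize(np.hstack(ims),(800,400),interpolation=cv2.INTER_CUBIC))
```

```text
top p 0.66 fore,side [1.133 1.396] 0.029242240106690316
top p 0.71 fore,side [-0.004 -0.244] 7.856046189664215e-13
side p 0.86 fore,side [ 0.002 -0.243] 4.587464053369232e-10
t 5.9 tcp [0.5663 0.1945 0.1472] gear fwd,left -0.0185 0.1115 force fwd,left -0.5 0.2
```

View pics/left.png

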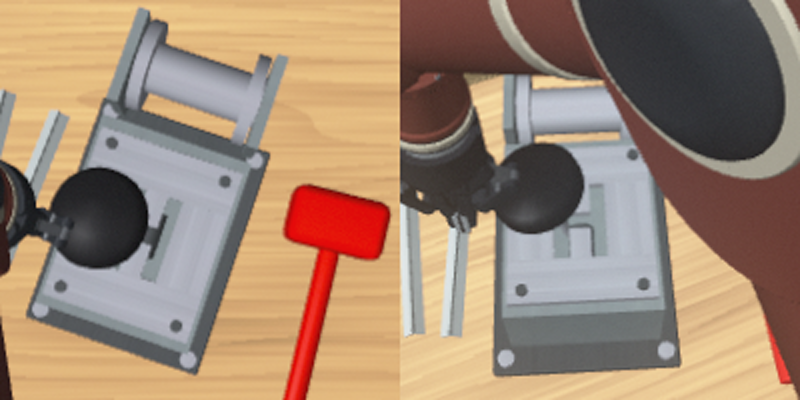

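The knob is at about (98,218) with the lever near fore 0, and the gripper is to its left. I'll align and press right gently.

Request:
{"name": "servo_tool", "arguments": {
  "moves": [
    [1, 0.017, -0.006, 0, 0],
    [1, -0.003, -0.008, 0, 0],
    [1, -0.002, -0.006, 0, 0],
    [1, -0.002, -0.005, 0, 0],
    [1, -0.002, -0.005, 0, 0]
  ]
}}

```text
time_s: 6.5
eef_pos: [0.5762, 0.1663, 0.1489]
ee_rot: [0.985, -0.174, 0.002, -0.003]
wrist_force: [3.1, 6.8, 11.6]
grip_width: 0.002
grip_force: 6.8
```

```bash
python3 -c "
from h import *
look(('top','side'))"
```

```text
top p 0.72 fore,side [-0.003 -0.191] 3.5017947583414694e-14
side p 0.59 fore,side [-0.031 -0.165] 1.0008136213064146e-11
t 6.7 tcp [0.5761 0.1659 0.1492] gear fwd,left -0.0 0.0875 force fwd,left -0.3 4.5
```

It's entering the cross slot, so I'll keep pushing right.

Request:
{"name": "servo_tool", "arguments": {
  "moves": [
    [1, -0.002, -0.005, 0, 0],
    [1, -0.002, -0.005, 0, 0],
    [1, -0.002, -0.005, 0, 0],
    [1, -0.002, -0.005, 0, 0],
    [1, -0.002, -0.005, 0, 0]
  ]
}}

```text
time_s: 7.2
eef_pos: [0.5719, 0.1481, 0.1556]
ee_rot: [0.985, -0.172, 0.009, -0.009]
wrist_force: [2.9, 13.8, 30.1]
grip_width: 0.001
grip_force: 15.1
```

```bash
python3 -c "
from h import *
look(('top','side'))"
```

```text
top p 0.78 fore,side [-0.003 -0.069] 5.185996597959927e-10
side p 0.77 fore,side [-0.039 -0.069] 1.5024941446489778e-14
t 7.4 tcp [0.5719 0.1471 0.1559] gear fwd,left 0.002 0.0684 force fwd,left -1.3 10.6
```

An upward force of 30 N is building, probably because the knuckles are riding on the knob's rim. I'll back off, raise the tool and push again.

Request:
{"name": "servo_tool", "arguments": {
  "moves": [
    [1, 0.004, 0.012, 0, 0],
    [1, 0.001, 0.003, 0.015, 0],
    [1, 0, 0, 0.01, 0],
    [1, -0.003, -0.008, 0, 0],
    [1, -0.002, -0.006, 0, 0]
  ]
}}

```text
time_s: 7.9
eef_pos: [0.5648, 0.139, 0.1722]
ee_rot: [0.985, -0.175, 0.0, 0.0]
wrist_force: [1.3, 2.0, 1.9]
grip_width: -0.001
grip_force: 1.3
```

Request:
{"name": "servo_tool", "arguments": {
  "moves": [
    [1, -0.002, -0.005, 0, 0],
    [1, -0.002, -0.005, 0, 0],
    [1, -0.002, -0.005, 0, 0],
    [1, 0, 0, 0, 0],
    [1, 0, 0, 0, 0]
  ]
}}

```text
time_s: 8.4
eef_pos: [0.5584, 0.1235, 0.1715]
ee_rot: [0.985, -0.175, -0.001, 0.001]
wrist_force: [0.0, -0.6, -1.2]
grip_width: 0.002
grip_force: 0.0
```

```bash
python3 -c "
from h import *
look(('top','side'))"
```

```text
top p 0.86 fore,side [-0.009  0.104] 6.521291279934891e-11
side p 0.96 fore,side [0.037 0.15 ] 1.080414400401374e-11
t 8.6 tcp [0.5587 0.1244 0.1717] gear fwd,left -0.0032 0.0427 force fwd,left -0.8 -0.3
```

Request:
{"name": "servo_tool", "arguments": {
  "moves": [
    [1, -0.002, -0.005, 0, 0],
    [1, -0.002, -0.005, 0, 0],
    [1, -0.001, -0.005, 0, 0],
    [1, 0, -0.003, 0, 0],
    [1, 0, 0, 0, 0]
  ]
}}

```text
time_s: 9.1
eef_pos: [0.5539, 0.1058, 0.1721]
ee_rot: [0.984, -0.175, -0.0, 0.0]
wrist_force: [0.3, 0.6, 0.5]
grip_width: 0.003
grip_force: 0.3
```

```bash
python3 -c "
from h import *
look(('top','side'))"
```

```text
top p 0.75 fore,side [-0.021  0.226] 4.387040066339341e-08
side none
t 9.3 tcp [0.5541 0.1063 0.172 ] gear fwd,left -0.0017 0.024 force fwd,left -0.9 0.1
```

Request:
{"name": "servo_tool", "arguments": {
  "moves": [
    [1, -0.001, -0.003, 0, 0],
    [1, -0.001, -0.002, 0, 0],
    [1, 0, 0, 0, 0],
    [1, 0, 0, 0, 0],
    [1, 0, 0, 0, 0]
  ]
}}

```text
time_s: 9.8
eef_pos: [0.5523, 0.1019, 0.1722]
ee_rot: [0.985, -0.175, 0.0, -0.0]
wrist_force: [0.6, 0.5, -0.9]
grip_width: -0.002
grip_force: 0.6
```

```bash
python3 -c "
from h import *
look(('top','top'))"
```

```text
top p 0.92 fore,side [0.015 0.27 ] 1.863108726328045e-14
top p 0.86 fore,side [-0.001  0.296] 9.54229429691106e-14
t 10.0 tcp [0.5523 0.1019 0.1722] gear fwd,left -0.002 0.0193 force fwd,left 0.4 1.1
```

Request:
{"name": "servo_tool", "arguments": {
  "moves": [
    [1, 0.004, 0.012, 0, 0],
    [1, 0.005, 0.014, 0, 0],
    [1, 0.003, 0.01, 0, 0],
    [1, -0.038, 0.013, 0, 0],
    [1, -0.041, 0.014, 0, 0]
  ]
}}

```text
time_s: 10.5
eef_pos: [0.4853, 0.1662, 0.1718]
ee_rot: [0.985, -0.175, 0.0, -0.0]
wrist_force: [-0.4, 1.7, -0.8]
grip_width: 0.002
grip_force: 0.0
```

Request:
{"name": "servo_tool", "arguments": {
  "moves": [
    [1, -0.01, 0.003, -0.01, 0],
    [1, -0.01, -0.03, 0, 0],
    [1, -0.011, -0.033, 0, 0],
    [1, -0.009, -0.027, 0, 0],
    [1, 0, 0, 0, 0]
  ]
}}

```text
time_s: 11.0
eef_pos: [0.4438, 0.0743, 0.1621]
ee_rot: [0.984, -0.177, -0.001, 0.002]
wrist_force: [-0.5, -0.2, -0.6]
grip_width: 0.002
grip_force: 0.0
```

Run:
```python
from h import *
look(('top','side'))
ims=[eyes.snapshot(c)[110:310,150:350,::-1] for c in("top","side")]
cv2.imwrite("pics/right.png",cv2.resize(np.hstack(ims),(800,400),interpolation=cv2.INTER_CUBIC))
```

```text
top p 0.61 fore,side [0.004 0.308] 1.795146618198293e-13
side none
t 11.2 tcp [0.4459 0.0796 0.1623] gear fwd,left -0.0956 -0.036 force fwd,left 0.1 0.4
```

View pics/right.png

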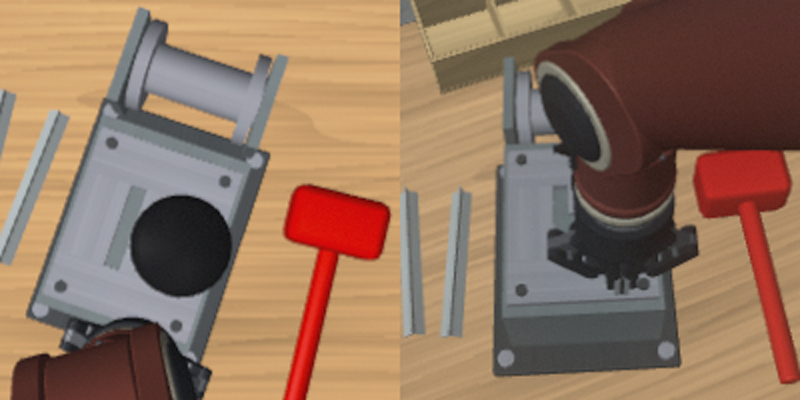

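The knob is on the right at about (180,245) and the gripper is behind it. I'll push forward.

Request:
{"name": "servo_tool", "arguments": {
  "moves": [
    [1, 0.019, -0.0065, 0.004, 0],
    [1, 0.014, -0.005, 0.003, 0],
    [1, 0.01, -0.003, 0, 0],
    [1, 0.01, -0.003, 0, 0],
    [1, 0.008, -0.003, 0, 0]
  ]
}}

```text
time_s: 11.8
eef_pos: [0.506, 0.0579, 0.1688]
ee_rot: [0.985, -0.174, -0.001, -0.0]
wrist_force: [-2.2, 0.7, 2.2]
grip_width: 0.002
grip_force: 1.0
```

```bash
python3 -c "
from h import *
look(('top','top'))"
```

```text
top p 0.97 fore,side [0.141 0.289] 1.8535409423843098e-11
top p 0.89 fore,side [0.181 0.277] 4.647283648427052e-11
t 12.0 tcp [0.5066 0.0573 0.169 ] gear fwd,left -0.031 -0.0376 force fwd,left -0.7 0.8
```

Request:
{"name": "servo_tool", "arguments": {
  "moves": [
    [1, 0.008, -0.003, 0.002, 0],
    [1, 0.006, -0.002, 0, 0],
    [1, 0.004, -0.001, 0, 0],
    [1, 0, 0, 0, 0],
    [1, 0, 0, 0, 0]
  ]
}}

```text
time_s: 12.5
eef_pos: [0.5249, 0.0512, 0.1713]
ee_rot: [0.985, -0.175, 0.001, -0.0]
wrist_force: [-0.2, 0.8, 0.0]
grip_width: -0.004
grip_force: 0.0
```

```bash
python3 -c "
from h import *
look(('top','top'))"
```

```text
top p 0.77 fore,side [0.311 0.277] 1.7653231286296e-09
top p 0.94 fore,side [0.294 0.236] 3.991109709825848e-10
t 12.7 tcp [0.5244 0.0514 0.1713] gear fwd,left -0.0122 -0.0375 force fwd,left -0.4 -0.5
```

Nearly there. I'll use small steps until the stop shows up in the force reading.

Request:
{"name": "servo_tool", "arguments": {
  "moves": [
    [1, 0.003, -0.001, 0, 0],
    [1, 0.001, 0, 0, 0],
    [1, 0, 0, 0, 0],
    [1, 0, 0, 0, 0],
    [1, 0, 0, 0, 0]
  ]
}}

```text
time_s: 13.2
eef_pos: [0.5281, 0.0503, 0.1712]
ee_rot: [0.985, -0.175, -0.0, 0.0]
wrist_force: [-1.7, -0.3, 0.7]
grip_width: 0.002
grip_force: 0.4
```

Request:
{"name": "servo_tool", "arguments": {
  "moves": [
    [1, 0.002, -0.001, 0, 0],
    [1, 0, 0, 0, 0],
    [1, 0, 0, 0, 0],
    [1, 0, 0, 0, 0],
    [1, 0, 0, 0, 0]
  ]
}}

```text
time_s: 13.7
eef_pos: [0.5304, 0.0494, 0.1712]
ee_rot: [0.985, -0.175, 0.0, -0.0]
wrist_force: [-0.8, 0.5, 0.4]
grip_width: -0.001
grip_force: 0.3
```

```bash
python3 -c "
from h import *
look(('top','top','top'))"
```

```text
top p 0.69 fore,side [0.311 0.285] 2.1506113671939473e-09
top p 0.87 fore,side [0.329 0.304] 4.9580636677601005e-09
top p 0.76 fore,side [0.304 0.28 ] 1.611372731706031e-09
t 14.0 tcp [0.5303 0.0494 0.1712] gear fwd,left -0.006 -0.0375 force fwd,left -1.0 0.5
```

Request:
{"name": "servo_tool", "arguments": {
  "moves": [
    [1, 0.002, -0.001, 0, 0],
    [1, 0, 0, 0, 0],
    [1, 0, 0, 0, 0],
    [1, 0, 0, 0, 0],
    [1, 0, 0, 0, 0]
  ]
}}

```text
time_s: 14.5
eef_pos: [0.5322, 0.0484, 0.1712]
ee_rot: [0.985, -0.175, -0.0, -0.0]
wrist_force: [-0.4, 0.8, 0.3]
grip_width: 0.004
grip_force: 0.5
```

Request:
{"name": "servo_tool", "arguments": {
  "moves": [
    [1, 0.002, -0.001, 0, 0],
    [1, 0, 0, 0, 0],
    [1, 0, 0, 0, 0],
    [1, 0, 0, 0, 0],
    [1, 0, 0, 0, 0]
  ]
}}

```text
time_s: 15.0
eef_pos: [0.5337, 0.0477, 0.171]
ee_rot: [0.985, -0.175, -0.001, -0.0]
wrist_force: [-3.0, 2.3, -0.6]
grip_width: 0.002
grip_force: 1.7
```

```bash
python3 -c "
from h import *
look(('top','top','top'))"
```

```text
top p 0.91 fore,side [0.355 0.268] 4.134714769018125e-09
top none
top p 0.9 fore,side [0.344 0.29 ] 5.107374315128245e-09
t 15.3 tcp [0.5339 0.0476 0.1711] gear fwd,left -0.002 -0.0381 force fwd,left -4.4 2.0
```

Request:
{"name": "servo_tool", "arguments": {
  "moves": [
    [1, 0.002, -0.001, 0, 0],
    [1, 0, 0, 0, 0],
    [1, 0, 0, 0, 0],
    [1, 0, 0, 0, 0],
    [1, 0, 0, 0, 0]
  ]
}}

```text
time_s: 15.8
eef_pos: [0.5352, 0.047, 0.1709]
ee_rot: [0.985, -0.175, -0.001, -0.0]
wrist_force: [-4.4, 4.4, 0.5]
grip_width: -0.002
grip_force: 2.7
```

The force is rising steadily, so the lever is at its stop. I'll back straight off and check.

Request:
{"name": "servo_tool", "arguments": {
  "moves": [
    [1, -0.01, 0.003, 0, 0],
    [1, -0.02, 0.007, 0, 0],
    [1, -0.03, 0.01, 0, 0],
    [1, -0.02, 0.007, 0.02, 0],
    [1, 0, 0, 0, 0]
  ]
}}

```text
time_s: 16.3
eef_pos: [0.4563, 0.0736, 0.1934]
ee_rot: [0.985, -0.174, 0.003, -0.001]
wrist_force: [2.1, 0.6, -0.2]
grip_width: 0.002
grip_force: 0.0
```

Run:
```python
from h import *
look(('top','top','top','side'))
ims=[eyes.snapshot(c)[110:310,150:350,::-1] for c in("top","side")]
cv2.imwrite("pics/end.png",cv2.resize(np.hstack(ims),(800,400),interpolation=cv2.INTER_CUBIC))
```

```text
top p 0.88 fore,side [0.342 0.265] 2.9149728871444743e-09
top p 0.92 fore,side [0.343 0.274] 3.596822310651125e-09
top p 0.69 fore,side [0.364 0.283] 7.076733821764585e-09
side none
t 16.7 tcp [0.4568 0.0728 0.1907] gear fwd,left -0.0831 -0.039 force fwd,left 0.6 0.0
```

View pics/end.png

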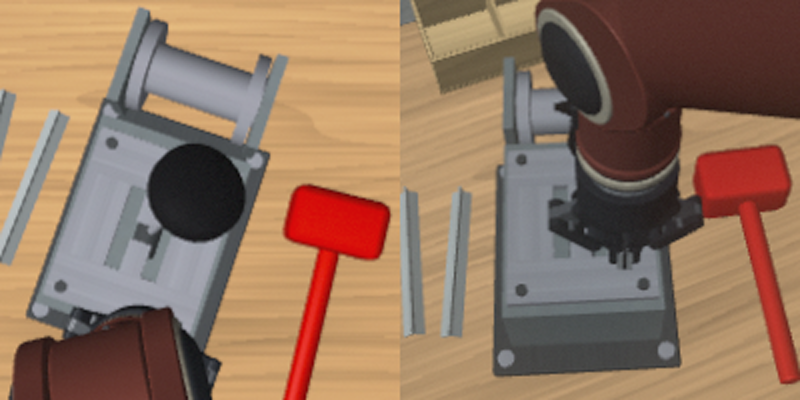

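The knob sits at about (197,192), far right, with fore about 0.34 and side about 0.27. The gripper is clear, and the mallet and the near peg look unmoved.

```bash
python3 -c "
from h import *
print(r.job_done())"
```

```text
the job is handed in; nothing more can be done
None
```

The lever is fully home in the far right slot (camera estimate: fore about 0.34, side about 0.27 rad), the gripper is clear of everything, and I handed the job in at about 17 s; no verdict came back.

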